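Tip the loaf tin onto the baking mat

TASK

The loaf tin has been left standing on its end beside the blue baking mat. Without gripping or lifting it, push its top so that it tips over onto its base, mouth up, and push it along the table until the whole tin lies on the mat. Leave the jar, the can and the star cutter standing where they are.

Things in the scene. Friction and masses are not known exactly. Their poses are not given: they have to be found in the camera images.
- tin: bright metal loaf tin, dark rim round its mouth, 200 mm long, 100 wide, 75 deep, 3 mm walls, 0.25 to 0.5 kg, loose. It starts standing on a 100 x 75 mm end, base towards the mat, mouth away from it. Origin: centre of that end. Its z runs along the length (up at the start), x points out of the mouth (level at the start, up when it lies on its base). Leaned over 18 degrees towards -x, it falls by itself.
- tin_base0 (a point): a corner of the tin's flat base, where base, one end and one long side meet: in the tin's own frame at (-37.5, -50, 0) mm. The base lies at x = -37.5 mm, the open mouth at x = +37.5 mm; the four such corners outline the 200 x 100 mm base.
- tin_base1 (a point): a corner of the tin's flat base, where base, one end and one long side meet: in the tin's own frame at (-37.5, +50, 0) mm. The base lies at x = -37.5 mm, the open mouth at x = +37.5 mm; the four such corners outline the 200 x 100 mm base.
- tin_base2 (a point): a corner of the tin's flat base, where base, one end and one long side meet: in the tin's own frame at (-37.5, -50, 200) mm. The base lies at x = -37.5 mm, the open mouth at x = +37.5 mm; the four such corners outline the 200 x 100 mm base.
- tin_base3 (a point): a corner of the tin's flat base, where base, one end and one long side meet: in the tin's own frame at (-37.5, +50, 200) mm. The base lies at x = -37.5 mm, the open mouth at x = +37.5 mm; the four such corners outline the 200 x 100 mm base.
- mat: flat blue baking mat stuck to the table, 300 mm along its x axis, 260 mm along its y axis, 1 mm thin: things slide on and off it freely. Origin: its centre, at table height; z up. Its x axis points roughly towards where the tin stands, beyond the mat's +x edge.
- sugar_jar: glass jar with a wooden cap, 64 mm across, 110 mm tall, standing loose near the mat. Origin: centre of its underside. Bystander.
- spice_can: round can, white with red bands, 52 mm across, 90 mm tall, standing loose near the mat. Origin: centre of its underside. Bystander.
- cutter: green star-shaped biscuit cutter, 72 mm across, 25 mm tall, lying loose near the mat. Origin: centre of its underside. Bystander.
There are look-alikes about, which are no part of the job. Of the things shaped like the tin, the metal one is meant.

How it is judged:
By the outcome, as a careful person would: the job done as asked, in the order asked, and still so for the second after the job is handed in, with the robot touching nothing.
It also fails if it takes over 53 s, if anything falls off the work surface, if the arm or the gripper's body presses on something with over 40 N, if the wrist force passes 120 N, or if a joint passes its speed limit or range.

ROBOT

A 6-joint arm with a two-finger parallel gripper is mounted at the origin on the work surface. World frame = base frame: x ahead of the robot, y to its left, z up, the work surface at z = 0. Lengths are in m, angles in degrees, forces in N, time in s.
With the tool pointing down it reaches from about 0.4 to 0.825 m from the base axis. Payload 7 kg.
Tool frame: the origin (TCP) lies at the very end of the fingers, on their centre line; the grasp point (between the pads) lies hold_point_z behind it (hold_point_z is the distance from the TCP to the grasp point, in m); z points along the fingers, y is the direction in which the jaws open and shut (so a half turn about z gives the same grasp; the last joint's range is limited). The gripper opens to 88 mm and grips with 3 to 60 N. Pads are 19 mm wide; open, the fingers measure 130 mm over their backs; the gripper's body (78 mm by 193 mm) begins 47 mm behind the grasp point.
Start: joints at [92.424, 20.546, 0.682, 0, -70.136, -16.507], TCP at [0.164, 0.655, 0.227] pointing down, gripper open.
Joint ranges: [-176.03, 176.03], [-82.01, 121.73], [-58.28, 71.71], [-173.87, 95.51], [-174.79, -0.11], [-173.66, 173.66]. Speed limits (degrees/s): [136.94, 136.94, 172.46, 180, 180, 180].

INTERFACE

Orientations are given as [roll, pitch, yaw] about the fixed x, y, z axes, in that order (R = Rz(yaw) Ry(pitch) Rx(roll)).
In Python, from plant import get_obs, snapshot, close_job, hold_point_z gives the robot as it stands. The module is installed in compiled form; this text tells all that it offers.
- The arm moves only by the tool jog_arm, never from a script. Its argument "commands" is a list of rows, each a list of 4 numbers: the shift along the world's x, y, z in mm, then the turn about the world's z in degrees. In form: [[x, y, z, turn], ...]. A call has exactly 10 rows; each row shifts and turns the commanded pose from where the row before left it; what a row does not reach is not made up. A row lasts 1/12 s, in which the tool goes at most 41.7 mm and 7.16 degrees, less where a joint would pass 70% of its speed; a pose out of reach is approached as far as the arm can. A call is refused whole if a number of a shift passes 41.7 or a number of a turn 7.16, either way. A call with a gripper value outside its range is refused whole. "fingers" is the finger opening in mm, from 0 to 87.6, set as the call begins (left out, the last holds). The fingers move at their own pace and stop on an object; the grip force is fixed at half the most. Time passes only in rows, so rows that do not move let the fingers close, or fill a call up. It gives the time, the measured TCP pose, the force and the opening at its end, in the units of the state.
- get_obs(): the state, without advancing time (a new reading comes with each control period).
- snapshot(name): name is "scene" or "side" or "wrist"; returns a dict with "image" (400x640x3 uint8, red, green, blue), "fov_y" (degrees; the focal length in pixels is half the picture's height over the tangent of half this angle, whatever the lens; pixels are square), "cx", "cy" (the principal point, pixels), "rvec" (rotation vector, rad) and "tvec" (3), from world to camera coordinates, as OpenCV has them; the wrist camera has in their place "mount" (4x4, takes a point from camera to tool coordinates, whose origin is the TCP and whose axes are the flange's). Camera axes: x right, y down, z forward; pixel columns grow to the right and rows downward; lengths in m; the calibration is good to about 2 mm. A picture is of the moment at which its call begins: read the wrist's pose just before it. There is no depth.
- close_job(): hands the job in, once; it reports no verdict.
The state is a dict: "clock": time; "joint_pos": joint angles; "qvel": joint speeds; "tau": joint torques, N m; "tool_pos": TCP position; "orientation": TCP orientation; "force": force on the tool from outside, world axes, zero at the start; "moment": the same for the moment, N m; "opening": finger opening in m.
Only numpy, scipy, OpenCV 4.12 (cv2) and the standard library are available. Lean on these libraries where they do the work, as an engineer would, in place of code of your own. Each camera call takes 0.05 s, during which the arm holds its last target.

## Working session

There is one attempt and no reset: what is moved stays moved. The work goes in short steps, Python scripts to look and compute and a tool call to move; the robot and the scene stay as the last step left them, time stands still between calls to the robot, and variables do not carry over. Pictures are saved under pics/ and viewed, and the job is handed in when it is done.

Besides the shell and the picture viewer there is one more tool, called after "Emit:" in YAML: its name, and indented under it one key for each argument. jog_arm: Moves the arm, as the interface text tells. Its arguments: {"type":"object","properties":{"commands":{"type":"array","items":{"type":"array","items":{"type":"number"}}},"fingers":{"type":"number"}},"required":["commands"]}

```bash
mkdir -p pics; cat > h.py <<'E'
import numpy as np, cv2
from plant import get_obs, snapshot, close_job, hold_point_z
def snap(n,f):
    s=snapshot(n); cv2.imwrite('pics/'+f,cv2.cvtColor(s['image'],cv2.COLOR_RGB2BGR)); return s
def K(s):
    f=200/np.tan(np.radians(s['fov_y'])/2); return np.array([[f,0,s['cx']],[0,f,s['cy']],[0,0,1.]])
def ray(s,px):
    px=np.array(px,float).reshape(-1,2)
    R=cv2.Rodrigues(np.array(s['rvec'],float))[0]; t=np.array(s['tvec'],float).ravel()
    d=(R.T@np.linalg.inv(K(s))@np.c_[px,np.ones(len(px))].T).T
    return -R.T@t,d
def onz(s,px,z=0):
    o,d=ray(s,px); return o+d*((z-o[2])/d[:,2])[:,None]
def proj(s,P):
    return cv2.projectPoints(np.array(P,float).reshape(-1,1,3),np.array(s['rvec'],float),np.array(s['tvec'],float),K(s),None)[0].reshape(-1,2)
E
python3 - <<'E'
from h import *
import pickle
print(get_obs(),hold_point_z)
for n in('scene','side','wrist'):
    s=snap(n,n+'0.png'); pickle.dump(s,open(n+'0.pkl','wb')); print({k:v for k,v in s.items() if k!='image'})
E
```

```text
{'clock': 0.0, 'joint_pos': array([ 9.24248588e+01,  2.05915681e+01,  6.33534252e-01, -2.04986892e-02,
       -7.01356880e+01, -1.65061438e+01]), 'qvel': array([ 0.07513021, -0.0716306 , -0.00122235, -0.12912886,  0.03538697,
        0.03945156]), 'tau': array([-2.25912394e-03, -5.82713306e+01,  2.93063807e+01,  6.99730530e+00,
        7.10398905e-03, -1.50167266e-04]), 'tool_pos': array([0.1641398 , 0.65423122, 0.22561818]), 'orientation': array([ 1.79904665e+02, -8.15483239e-03, -1.40882593e+01]), 'force': array([ 0.08445926, -0.6870861 ,  0.3191743 ]), 'moment': array([-0.00631933, -0.02041318, -0.02082235]), 'opening': 0.08790149260278603} 0.0188
{'fov_y': 42.88508740381591, 'cx': 320.3144552613543, 'cy': 199.63523785700008, 'rvec': array([ 0.83871712, -2.80972001,  0.65761271]), 'tvec': array([0.48041137, 0.36783815, 1.05537826])}
{'fov_y': 56.883644342389076, 'cx': 321.9401203419288, 'cy': 194.1757353723547, 'rvec': array([ 2.06569013, -0.50811435,  0.28190787]), 'tvec': array([-0.50761355,  0.25228598,  0.7066111 ])}
{'fov_y': 71.05495413457385, 'cx': 323.57157000134464, 'cy': 197.9652530181293, 'mount': array([[-1.23112697e-03, -9.68642329e-01, -2.48456280e-01,
         6.55313362e-02],
       [ 9.99999174e-01, -1.10112291e-03, -6.62215872e-04,
        -5.81885070e-04],
       [ 3.67869422e-04, -2.48456890e-01,  9.68642885e-01,
        -1.58261485e-01],
       [ 0.00000000e+00,  0.00000000e+00,  0.00000000e+00,
         1.00000000e+00]])}
```

View pics/scene0.png

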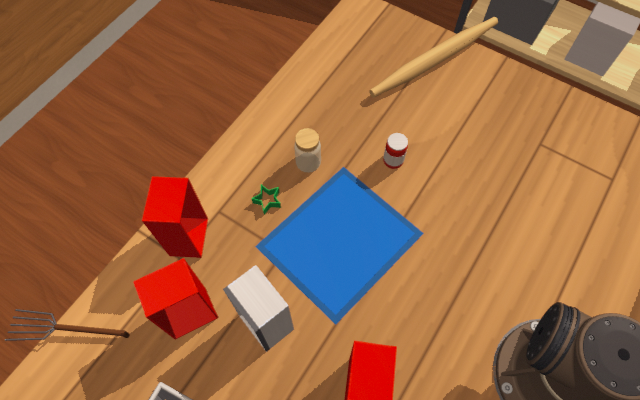

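View pics/side0.png

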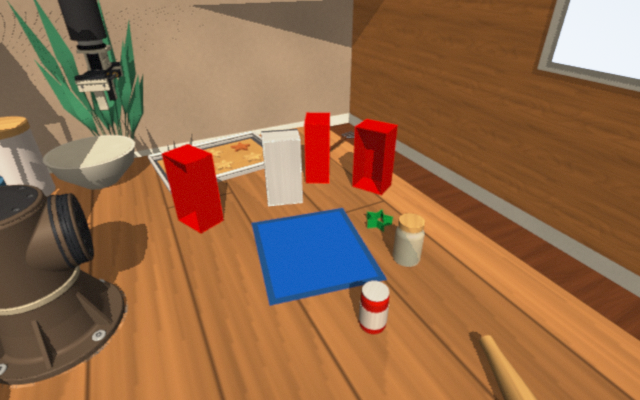

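View pics/wrist0.png

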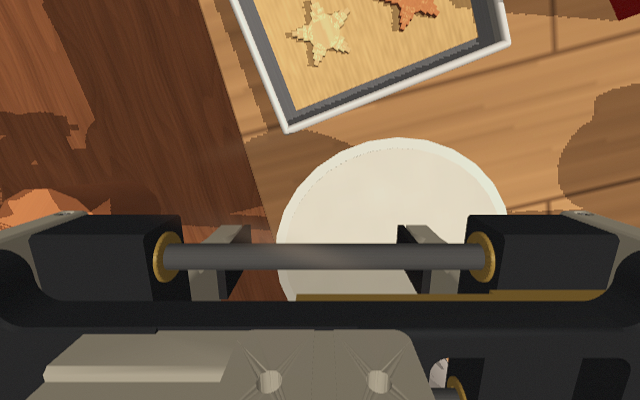

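The scene picture shows the mat with corners near (345,168), (422,233), (336,321) and (257,244). The metal tin stands around (260,305), the jar at (308,150), the can at (396,150) and the star at (267,198). Red tins are the look-alikes.

```bash
python3 - <<'E'
from h import *
import pickle
s=pickle.load(open('scene0.pkl','rb'));q=pickle.load(open('side0.pkl','rb'))
print(onz(s,[(345,168),(422,233),(336,321),(257,244)],0.001))
print('jar,can,star',onz(s,[(308,166),(395,162),(267,198)]))
for im,(x,y,w,h),f in((s,(130,160,180,200),'zs.png'),(q,(155,100,250,190),'zq.png')):
    c=cv2.resize(im['image'][y:y+h,x:x+w],None,fx=3,fy=3,interpolation=cv2.INTER_CUBIC)
    cv2.imwrite('pics/'+f,cv2.cvtColor(c,cv2.COLOR_RGB2BGR))
E
```

```text
[[ 0.62441238 -0.18822911  0.001     ]
 [ 0.37880676 -0.13779262  0.001     ]
 [ 0.43689976  0.14778286  0.001     ]
 [ 0.68782881  0.09749549  0.001     ]]
jar,can,star [[ 0.70586215 -0.14269948  0.        ]
 [ 0.52814075 -0.2726257   0.        ]
 [ 0.73936087 -0.01302814  0.        ]]
```

View pics/zs.png

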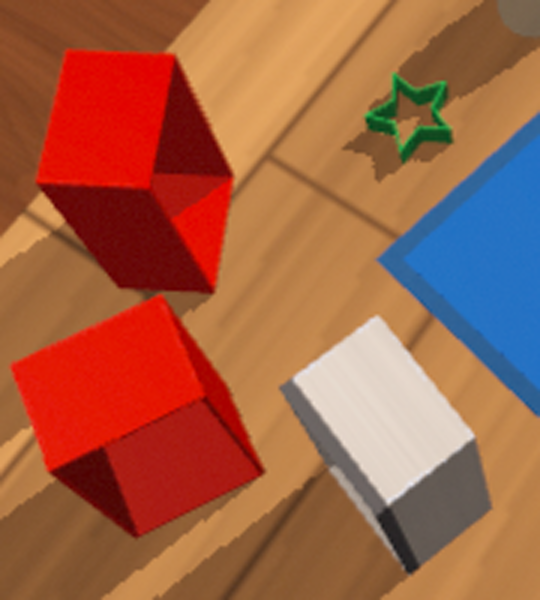

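View pics/zq.png

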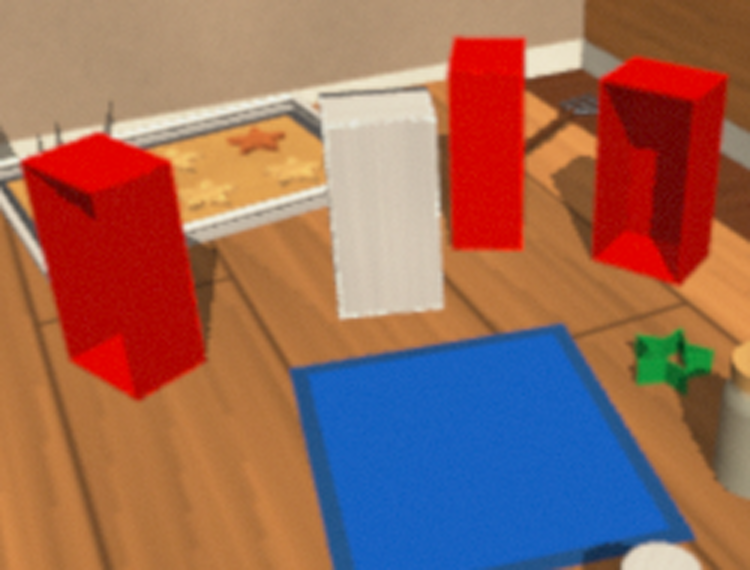

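```bash
cat > fit.py <<'E'
from h import *
import pickle
from scipy.optimize import least_squares
s=pickle.load(open('scene0.pkl','rb'));q=pickle.load(open('side0.pkl','rb'))
Z=lambda p,o:np.array(p)/3.+np.array(o)
a=Z([(378,318),(475,436),(387,504),(292,382)],(130,160)); print(onz(s,a,.2))
b=Z([(329,128),(437,118),(442,308),(341,318)],(155,100)); 
def pts(p,L):
    x,y,t=p; c,si=np.cos(t),np.sin(t); L=np.array(L)
    return np.c_[x+c*L[:,0]-si*L[:,1],y+si*L[:,0]+c*L[:,1],L[:,2]]
A=[(-.0375,-.05,.2),(-.0375,.05,.2),(.0375,.05,.2),(.0375,-.05,.2)]
def asn(p):
    # a: (256,266) is +x world side, -y
    return
def r(p): return np.r_[(proj(s,pts(p,A))-a).ravel(),(proj(q,pts(p,B))-b).ravel()]
B=[(-.0375,.05,.2),(-.0375,-.05,.2),(-.0375,-.05,0),(-.0375,.05,0)]
f=least_squares(r,[.55,.2,np.radians(78)]);print(f.x,np.degrees(f.x[2]),f.fun.round(1))
# mat
Bl=lambda im:((im[...,2]>110)&(im[...,0]<90)).astype(np.uint8)
for n,im in (('s',s),('q',q)):
    hsv=cv2.cvtColor(im['image'],cv2.COLOR_RGB2HSV); m=cv2.inRange(hsv,(98,120,40),(118,255,255))
    c=max(cv2.findContours(m,0,1)[0],key=cv2.contourArea); hull=cv2.convexHull(c)
    ap=cv2.approxPolyN(hull.astype(np.float32),4).reshape(-1,2); print(n,ap); P=onz(im,ap,.001); print(P, np.linalg.norm(np.diff(P,axis=0),axis=1),P.mean(0))
E
python3 fit.py
```

```text
[[0.59694338 0.18441086 0.2       ]
 [0.5032675  0.21247485 0.2       ]
 [0.52353963 0.27452129 0.2       ]
 [0.61659298 0.24656736 0.2       ]]
[0.56205927 0.22858427 1.29172884] 74.01061071362004 [ 0.6 -3.2  1.8 -2.9 -1.7  1.6 -3.1  0.8 -3.2 -0.5 -1.1 -0.3 -0.4  0.3
 -1.1  0.8]
s [[422.379   233.15337]
 [335.4682  323.63583]
 [255.3309  245.92694]
 [342.98752 166.75319]]
[[ 0.37787494 -0.13793511  0.001     ]
 [ 0.43479124  0.15323598  0.001     ]
 [ 0.68822343  0.1035016   0.001     ]
 [ 0.6305709  -0.18852617  0.001     ]] [0.29668177 0.25826611 0.2976643 ] [ 0.53286513 -0.01743093  0.001     ]
q [[385.6352  278.6345 ]
 [269.7459  304.53915]
 [251.78746 223.03542]
 [341.8125  208.03125]]
[[ 0.63141839 -0.18945873  0.001     ]
 [ 0.37982915 -0.14045655  0.001     ]
 [ 0.43762078  0.14903382  0.001     ]
 [ 0.68826853  0.0996716   0.001     ]] [0.25631691 0.29520255 0.25546218] [ 0.53428421 -0.02030247  0.001     ]
```

```bash
python3 - <<'E'
from h import *
import pickle
s=pickle.load(open('scene0.pkl','rb'));q=pickle.load(open('side0.pkl','rb'))
Z=lambda p:np.array(p)/3.+np.array((130,160))
print('redA',onz(s,Z([(162,297),(12,365),(50,472),(204,398)]),.2).round(3))
print('redB',onz(s,Z([(66,50),(175,55),(148,188),(38,184)]),.2).round(3))
print('redC',onz(s,[(355,342),(396,345),(392,400),(348,400)],.2).round(3))
print('tray',onz(s,[(165,384),(150,400),(190,400)],.03).round(3))
import fit
from scipy.optimize import least_squares
a=fit.a[:2]
def r(p): return np.r_[(proj(s,fit.pts(p,fit.A[:2]))-a).ravel(),(proj(q,fit.pts(p,fit.B))-fit.b).ravel()]
f=least_squares(r,fit.f.x); print(f.x,np.degrees(f.x[2]),f.fun.round(1))
E
```

```text
redA [[0.719 0.248 0.2  ]
 [0.768 0.333 0.2  ]
 [0.704 0.37  0.2  ]
 [0.655 0.284 0.2  ]]
redB [[0.89  0.147 0.2  ]
 [0.825 0.109 0.2  ]
 [0.776 0.195 0.2  ]
 [0.838 0.232 0.2  ]]
redC [[0.368 0.202 0.2  ]
 [0.305 0.167 0.2  ]
 [0.267 0.249 0.2  ]
 [0.328 0.289 0.2  ]]
tray [[0.654 0.449 0.03 ]
 [0.659 0.489 0.03 ]
 [0.592 0.445 0.03 ]]
[[0.59694338 0.18441086 0.2       ]
 [0.5032675  0.21247485 0.2       ]
 [0.52353963 0.27452129 0.2       ]
 [0.61659298 0.24656736 0.2       ]]
[0.56205927 0.22858427 1.29172884] 74.01061071362004 [ 0.6 -3.2  1.8 -2.9 -1.7  1.6 -3.1  0.8 -3.2 -0.5 -1.1 -0.3 -0.4  0.3
 -1.1  0.8]
s [[422.379   233.15337]
 [335.4682  323.63583]
 [255.3309  245.92694]
 [342.98752 166.75319]]
[[ 0.37787494 -0.13793511  0.001     ]
 [ 0.43479124  0.15323598  0.001     ]
 [ 0.68822343  0.1035016   0.001     ]
 [ 0.6305709  -0.18852617  0.001     ]] [0.29668177 0.25826611 0.2976643 ] [ 0.53286513 -0.01743093  0.001     ]
q [[385.6352  278.6345 ]
 [269.7459  304.53915]
 [251.78746 223.03542]
 [341.8125  208.03125]]
[[ 0.63141839 -0.18945873  0.001     ]
 [ 0.37982915 -0.14045655  0.001     ]
 [ 0.43762078  0.14903382  0.001     ]
 [ 0.68826853  0.0996716   0.001     ]] [0.25631691 0.29520255 0.25546218] [ 0.53428421 -0.02030247  0.001     ]
[0.56423684 0.23230061 1.27873976] 73.26639156296893 [-1.1 -2.2 -0.5 -1.5 -3.1 -1.2 -1.1 -0.8 -0.4 -0.4 -1.  -0.1]
```

Emit:
jog_arm:
  commands:
    - [0,0,22,0]
    - [20,-14,22,-4.6]
    - [22,-16,22,-4.6]
    - [22,-16,0,-4.6]
    - [22,-16,0,-4.6]
    - [22,-16,0,-4.6]
    - [22,-16,0,-4.6]
    - [22,-16,0,-4.6]
    - [22,-16,0,-4.6]
    - [22,-16,0,-4.6]
  fingers: 40

```text
clock: 0.98
tool_pos: [0.3611, 0.5116, 0.2924]
orientation: [180.0, -0.0, -55.7]
force: [-0.4, 0.1, 0.6]
opening: 0.0401
```

Emit:
jog_arm:
  commands:
    - [22,-16,0,-4.6]
    - [22,-16,0,-4.6]
    - [22,-16,0,-4.6]
    - [22,-16,0,-4.6]
    - [22,-16,0,-4.6]
    - [22,-16,0,-4.6]
    - [22,-16,0,-4.6]
    - [22,-16,0,-4.6]
    - [22,-16,0,-4.6]
    - [22,-16,0,-4.6]

```text
clock: 1.82
tool_pos: [0.5811, 0.3517, 0.2922]
orientation: [180.0, -0.0, -101.7]
force: [0.2, -0.1, -0.5]
opening: 0.0398
```

Emit:
jog_arm:
  commands:
    - [1,-9,0,-1.6]
    - [2,-9,0,-1.6]
    - [1,-9,0,-1.6]
    - [1,-9,-10,0]
    - [0,0,-20,0]
    - [0,0,-25,0]
    - [0,0,-25,0]
    - [0,0,-25,0]
    - [0,0,-12,0]
    - [0,0,0,0]

```text
clock: 2.65
tool_pos: [0.5832, 0.3159, 0.1726]
orientation: [179.8, -0.2, -106.3]
force: [-0.4, 0.0, 0.6]
opening: 0.0397
```

```bash
python3 - <<'E'
from h import *
for n in('scene','side'): snap(n,n+'1.png')
print(get_obs()['force'])
E
```

```text
[-0.09357856 -1.1567069   1.2970489 ]
```

View pics/scene1.png

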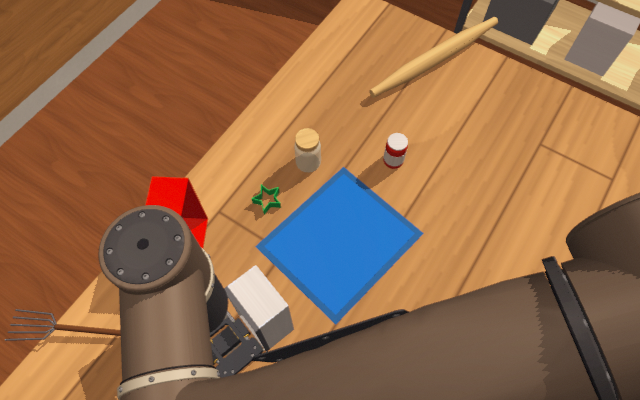

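View pics/side1.png

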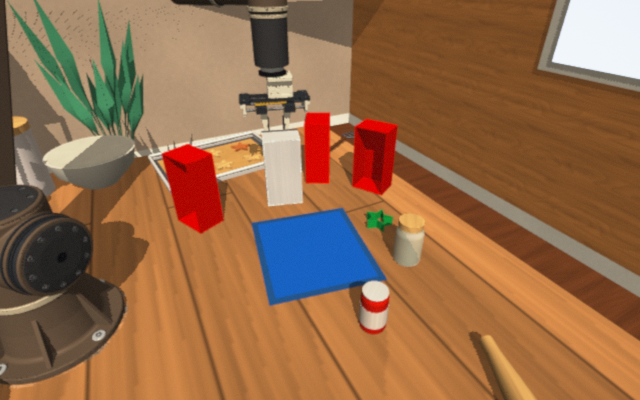

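The gripper stands behind the tin's mouth side, centred on its top (side view: fingers at (268–290,120), tin top at (263–300,133)). Next I push slowly.

Emit:
jog_arm:
  commands:
    - [-2,-7,0,0]
    - [-2,-7,0,0]
    - [-2,-7,0,0]
    - [-1,-5,0,0]
    - [-1,-4,0,0]
    - [-1,-4,0,0]
    - [-1,-4,0,0]
    - [-1,-4,0,0]
    - [-1,-4,0,0]
    - [-1,-4,0,0]

```text
clock: 3.58
tool_pos: [0.5722, 0.2664, 0.1755]
orientation: [180.0, -0.0, -106.3]
force: [0.5, 0.8, 0.4]
opening: 0.0398
```

```bash
python3 - <<'E'
from h import *
s=snap('side','side2.png')
print(get_obs()['force'],get_obs()['tool_pos'])
E
```

```text
[-0.64811962 -0.27033652 -0.40338645] [0.57191542 0.26572542 0.17553447]
```

View pics/side2.png

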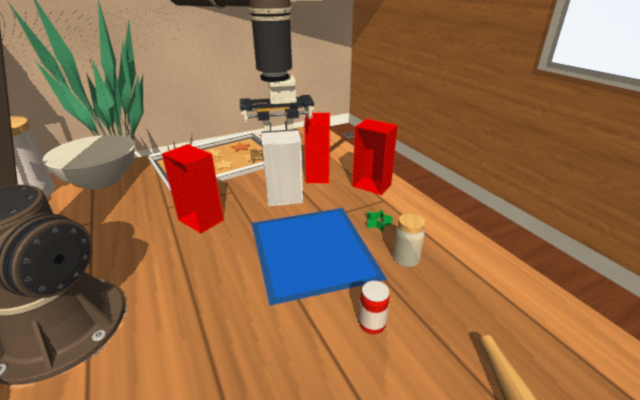

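Emit:
jog_arm:
  commands:
    - [-1,-4,0,0]
    - [-1,-4,0,0]
    - [-1,-4,0,0]
    - [-1,-4,0,0]
    - [-1,-4,0,0]
    - [0,0,0,0]
    - [0,0,0,0]
    - [0,0,0,0]
    - [0,0,0,0]
    - [0,0,0,0]

```text
clock: 4.47
tool_pos: [0.5673, 0.2468, 0.1755]
orientation: [180.0, -0.0, -106.3]
force: [0.2, 0.1, -0.2]
opening: 0.04
```

```bash
python3 - <<'E'
from h import *
s=snap('side','side3.png')
print(get_obs()['force'],get_obs()['tool_pos'])
c=cv2.resize(s['image'][80:230,220:420],None,fx=4,fy=4,interpolation=cv2.INTER_CUBIC)
cv2.imwrite('pics/z3.png',cv2.cvtColor(c,cv2.COLOR_RGB2BGR))
E
```

```text
[-0.35417726  0.06218768  0.57192336] [0.56730803 0.24685504 0.17549524]
```

View pics/z3.png

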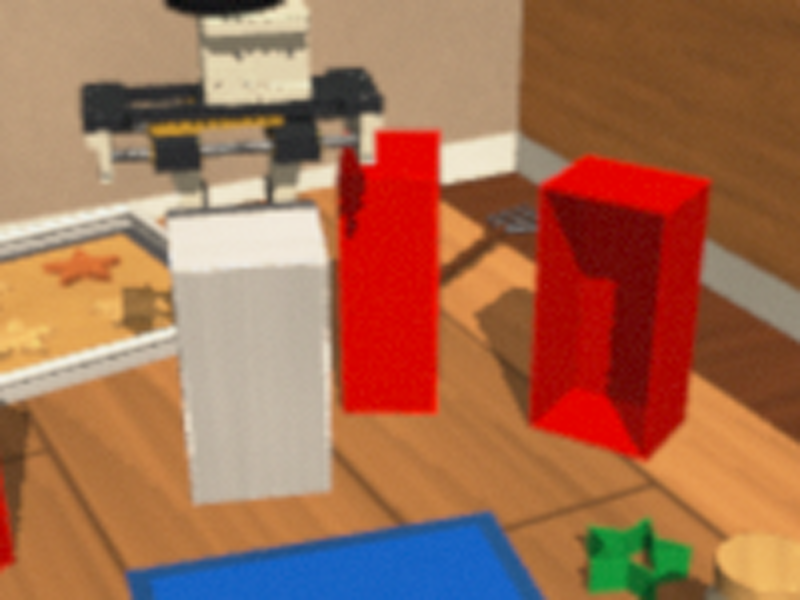

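The tin's bottom edge has stayed put ((268,206) and (302,203)) and its top is leaning forward. I keep pushing.

Emit:
jog_arm:
  commands:
    - [-1,-4,0,0]
    - [-1,-4,0,0]
    - [-1,-4,0,0]
    - [-1,-4,0,0]
    - [-1,-4,0,0]
    - [-1,-4,0,0]
    - [0,0,0,0]
    - [0,0,0,0]
    - [0,0,0,0]
    - [0,0,0,0]

```text
clock: 5.35
tool_pos: [0.5613, 0.2228, 0.1756]
orientation: [-180.0, 0.0, -106.3]
force: [0.1, -0.4, 1.2]
opening: 0.0401
```

```bash
python3 - <<'E'
from h import *
s=snap('side','side4.png')
print(get_obs()['force'],get_obs()['tool_pos'])
c=cv2.resize(s['image'][80:280,200:400],None,fx=3,fy=3,interpolation=cv2.INTER_CUBIC)
cv2.imwrite('pics/z4.png',cv2.cvtColor(c,cv2.COLOR_RGB2BGR))
E
```

```text
[ 0.01449814  0.13844096 -0.52595272] [0.56130879 0.22285078 0.17553622]
```

View pics/z4.png

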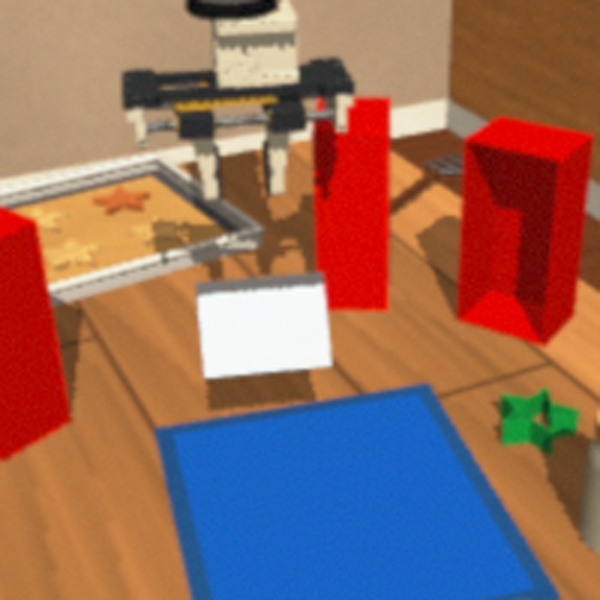

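Mid-fall: the tin is going over the right way, base down and top end towards the camera. I back off and let it land.

Emit:
jog_arm:
  commands:
    - [3,10,0,0]
    - [3,10,0,0]
    - [3,10,0,0]
    - [3,10,0,0]
    - [0,0,0,0]
    - [0,0,0,0]
    - [0,0,0,0]
    - [0,0,0,0]
    - [0,0,0,0]
    - [0,0,0,0]

```text
clock: 6.23
tool_pos: [0.5733, 0.2624, 0.1757]
orientation: [-180.0, 0.0, -106.3]
force: [-0.1, 0.3, -1.3]
opening: 0.0405
```

```bash
python3 - <<'E'
from h import *
import pickle
for n in('side','scene'):
    s=snap(n,n+'5.png'); pickle.dump(s,open(n+'5.pkl','wb'))
print(get_obs()['force'],get_obs()['tool_pos'])
E
```

```text
[ 0.1570143  -0.16432212  0.23910447] [0.57326947 0.26245402 0.17573535]
```

View pics/side5.png

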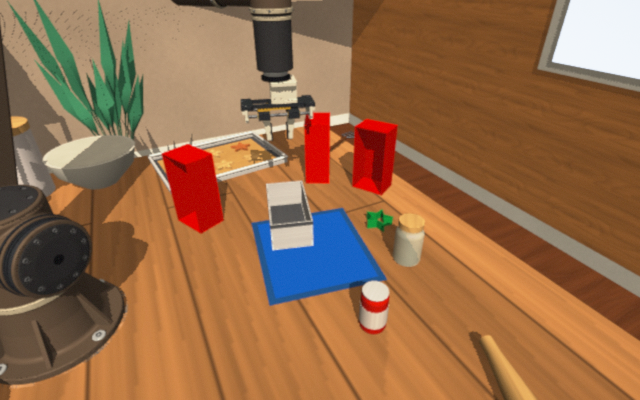

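View pics/scene5.png

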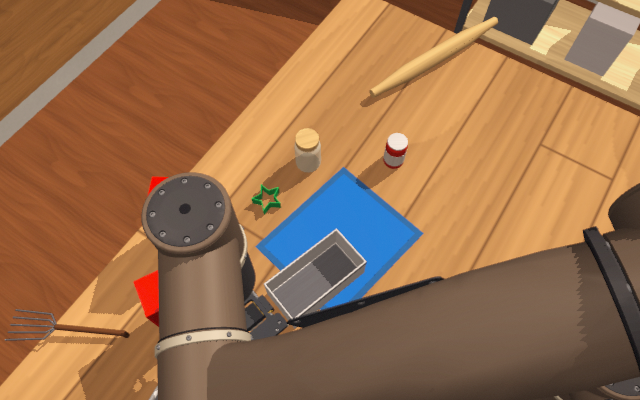

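The tin lies mouth up and partly on the mat: side view rim corners near (267,184), (301,181), (313,222) and (270,225). Next I fit its pose.

```bash
python3 - <<'E'
from h import *
import pickle
s=pickle.load(open('scene5.pkl','rb'));q=pickle.load(open('side5.pkl','rb'))
c1=cv2.resize(s['image'][215:330,250:380],None,fx=4,fy=4,interpolation=cv2.INTER_CUBIC)
c2=cv2.resize(q['image'][170:260,240:340],None,fx=5,fy=5,interpolation=cv2.INTER_CUBIC)
cv2.imwrite('pics/z5a.png',cv2.cvtColor(c1,cv2.COLOR_RGB2BGR));cv2.imwrite('pics/z5b.png',cv2.cvtColor(c2,cv2.COLOR_RGB2BGR))
E
```

```text
(no output)
```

View pics/z5a.png

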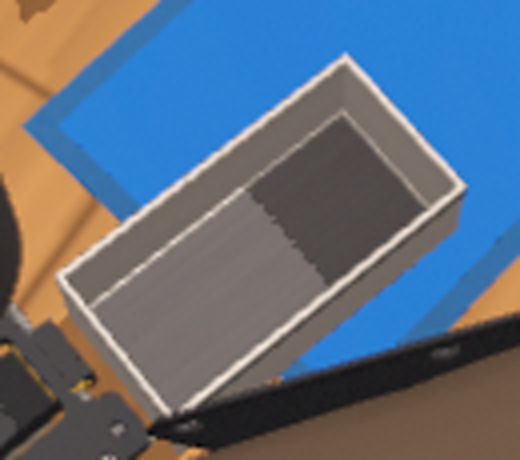

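View pics/z5b.png

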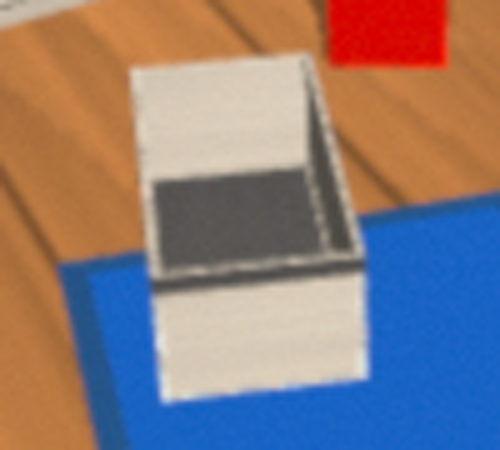

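```bash
cat > fit2.py <<'E'
from h import *
from scipy.optimize import least_squares
def pts(p,L):
    x,y,t=p; c,si=np.cos(t),np.sin(t); L=np.array(L)
    return np.c_[x+c*L[:,0]-si*L[:,1],y+si*L[:,0]+c*L[:,1],L[:,2]]
# local x along tin toward +y world (tail), local y lateral
M0=np.array([0.5336,-0.019]); MY=np.radians(78.8)
def report(p,mz=0.001):
    R=np.array([[np.cos(MY),np.sin(MY)],[-np.sin(MY),np.cos(MY)]])
    C=pts(p,[(.1,.05,0),(.1,-.05,0),(-.1,-.05,0),(-.1,.05,0)])
    print('centre',p[:2].round(4),'yaw',np.degrees(p[2]).round(2),'tail',pts(p,[(.1,0,0)]).round(4))
    print('corners in mat mm',((C[:,:2]-M0)@R.T*1000).round(1).tolist())
def fit(obs,p0):
    r=lambda p:np.concatenate([(proj(im,pts(p,L))-np.array(px)).ravel() for im,L,px in obs])
    f=least_squares(r,p0); print(f.fun.round(1)); report(f.x); return f.x
E
python3 - <<'E'
from fit2 import *
import pickle
s=pickle.load(open('scene5.pkl','rb'));q=pickle.load(open('side5.pkl','rb'))
h=.076
fit([(s,[(-.1,-.05,h),(-.1,.05,h),(.1,-.05,h)],[(336.25,228.75),(366.5,261.75),(264,283.75)]),
 (q,[(.1,.05,h),(.1,-.05,h),(-.1,-.05,h),(-.1,.05,h),(-.1,.05,.001),(-.1,-.05,.001)],[(266.4,183.6),(302.4,180.8),(313,223),(270.6,226),(272.6,250.4),(313.6,245.8)])],[.52,.1,np.radians(74)])
E
```

```text
[ 0.1 -2.  -0.2 -1.8 -0.5 -1.5 -0.8 -0.2 -1.  -0.6 -0.8 -2.4 -1.1 -0.9
 -0.7 -0.1 -0.9 -0.2]
centre [0.5225 0.0979] yaw 72.52 tail [[0.5526 0.1933 0.    ]]
corners in mat mm [[217.4, 72.3], [206.4, -27.1], [7.6, -5.2], [18.6, 94.2]]
```

Emit:
jog_arm:
  commands:
    - [-4,-10,0,1.7]
    - [-4,-10,0,1.7]
    - [-5,-10,-10,1.7]
    - [0,-3,-20,0]
    - [0,0,-25,0]
    - [0,0,-25,0]
    - [0,0,-25,0]
    - [0,0,-20,0]
    - [0,0,-14,0]
    - [0,0,-4,0]

```text
clock: 7.17
tool_pos: [0.559, 0.2286, 0.03]
orientation: [179.8, -0.2, -101.2]
force: [-0.3, 0.2, -0.4]
opening: 0.0399
```

```bash
python3 - <<'E'
from h import *
s=snap('side','side6.png')
print(get_obs()['force'],get_obs()['tool_pos'])
E
```

```text
[-0.50506521 -0.27943406 -0.10940156] [0.55931362 0.22883053 0.03061405]
```

View pics/side6.png

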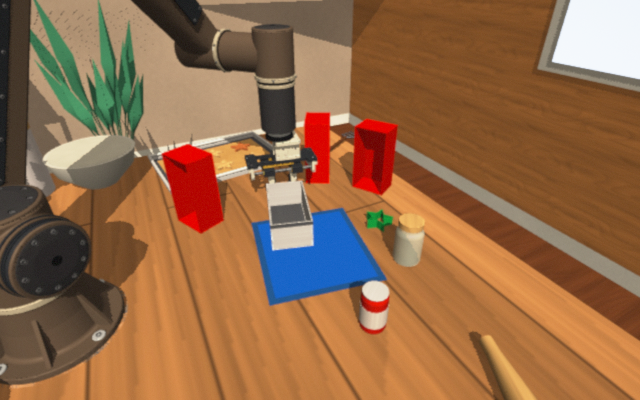

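Emit:
jog_arm:
  commands:
    - [-1,-5,0,0]
    - [-1,-5,0,0]
    - [-1,-5,0,0]
    - [-1,-4,0,0]
    - [-1,-4,0,0]
    - [-1,-5,0,0]
    - [-1,-5,0,0]
    - [-1,-5,0,0]
    - [-1,-5,0,0]
    - [-1,-5,0,0]

```text
clock: 8.05
tool_pos: [0.5503, 0.1814, 0.0327]
orientation: [-180.0, 0.0, -101.2]
force: [0.7, 3.7, 2.2]
opening: 0.0401
```

Emit:
jog_arm:
  commands:
    - [-1,-5,0,0]
    - [-1,-5,0,0]
    - [-1,-5,0,0]
    - [-1,-5,0,0]
    - [-1,-5,0,0]
    - [-1,-5,0,0]
    - [-1,-5,0,0]
    - [-1,-5,0,0]
    - [-1,-4,0,0]
    - [0,-2,0,0]

```text
clock: 8.88
tool_pos: [0.5409, 0.1349, 0.0325]
orientation: [180.0, -0.0, -101.2]
force: [0.5, 2.9, 2.8]
opening: 0.04
```

```bash
python3 - <<'E'
from h import *
import pickle
for n in('side','scene'):
    s=snap(n,n+'7.png'); pickle.dump(s,open(n+'7.pkl','wb'))
    x,y=(230,160) if n=='side' else (220,190)
    c=cv2.resize(s['image'][y:y+150,x:x+160],None,fx=4,fy=4,interpolation=cv2.INTER_CUBIC)
    cv2.imwrite(f'pics/z7{n}.png',cv2.cvtColor(c,cv2.COLOR_RGB2BGR))
print(get_obs()['force'],get_obs()['tool_pos'])
E
```

```text
[-0.29403576  0.71203197 -0.04817782] [0.54063513 0.13475555 0.03229606]
```

View pics/z7side.png

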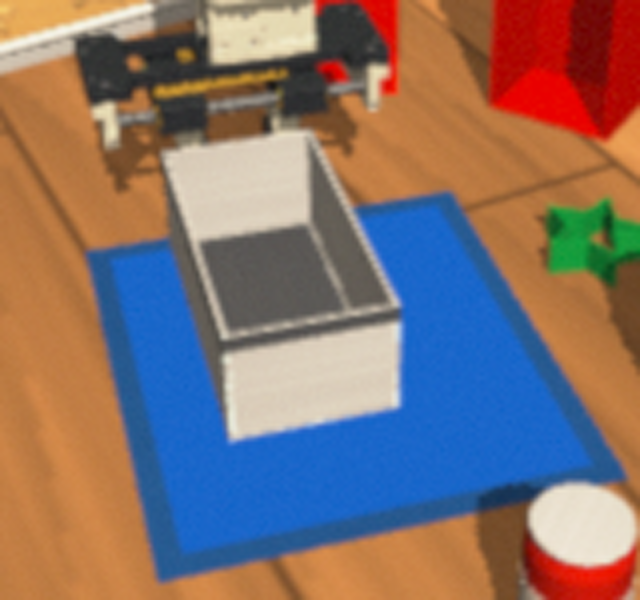

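View pics/z7scene.png

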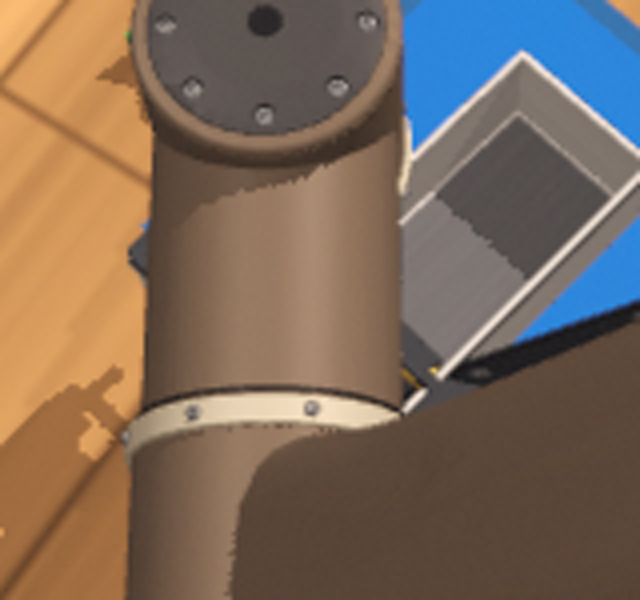

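```bash
python3 - <<'E'
from fit2 import *
import pickle
s=pickle.load(open('scene7.pkl','rb'));q=pickle.load(open('side7.pkl','rb'))
h=.076
fit([(s,[(-.1,-.05,h)],[(350.5,203.7)]),
 (q,[(.1,.05,h),(.1,-.05,h),(-.1,-.05,h),(-.1,.05,h),(-.1,.05,.001),(-.1,-.05,.001)],[(271.2,198),(307.5,193),(329.5,237),(285.5,245),(287.5,270),(330,262)])],[.52,.05,np.radians(76)])
E
```

```text
[ 0.  -2.9 -0.9 -0.5  0.2 -1.   0.  -0.7 -0.4 -0.8 -0.6  0.3 -0.7  0. ]
centre [0.5189 0.0238] yaw 78.39 tail [[0.539  0.1217 0.    ]]
corners in mat mm [[139.5, 72.0], [138.7, -28.0], [-61.3, -26.6], [-60.5, 73.4]]
```

The tin is now aligned with the mat. Its tail is at mat x = 139 mm, so it needs about 37 mm more.

Emit:
jog_arm:
  commands:
    - [-1,-5,0,0]
    - [-1,-5,0,0]
    - [-1,-5,0,0]
    - [-1,-5,0,0]
    - [-1,-5,0,0]
    - [-1,-5,0,0]
    - [-1,-4,0,0]
    - [-1,-3,0,0]
    - [0,-1,0,0]
    - [0,0,0,0]

```text
clock: 9.82
tool_pos: [0.5331, 0.0972, 0.0326]
orientation: [180.0, -0.0, -101.2]
force: [0.0, -0.5, -0.5]
opening: 0.0399
```

Emit:
jog_arm:
  commands:
    - [1,5,0,0]
    - [2,10,0,0]
    - [2,10,0,0]
    - [3,15,0,0]
    - [3,15,0,0]
    - [0,0,20,0]
    - [0,0,30,0]
    - [0,0,40,0]
    - [0,0,40,0]
    - [0,0,40,0]

```text
clock: 10.65
tool_pos: [0.5441, 0.1541, 0.2044]
orientation: [180.0, -0.0, -101.1]
force: [0.8, 1.2, -0.2]
opening: 0.0401
```

Emit:
jog_arm:
  commands:
    - [0,0,30,0]
    - [-10,35,10,0]
    - [-10,35,10,0]
    - [-10,35,0,0]
    - [-10,35,0,0]
    - [-10,35,0,0]
    - [0,0,0,0]
    - [0,0,0,0]
    - [0,0,0,0]
    - [0,0,0,0]

```text
clock: 11.48
tool_pos: [0.4942, 0.3277, 0.2525]
orientation: [180.0, -0.0, -101.2]
force: [0.2, -0.4, 0.7]
opening: 0.0395
```

```bash
python3 - <<'E'
from h import *
import pickle
for n in('side','scene'):
    s=snap(n,n+'8.png'); pickle.dump(s,open(n+'8.pkl','wb'))
    x,y=(230,160) if n=='side' else (250,160)
    c=cv2.resize(s['image'][y:y+150,x:x+190],None,fx=4,fy=4,interpolation=cv2.INTER_CUBIC)
    cv2.imwrite(f'pics/z8{n}.png',cv2.cvtColor(c,cv2.COLOR_RGB2BGR))
print(get_obs()['force'],get_obs()['tool_pos'])
E
```

```text
[ 0.09318745 -0.22496875 -0.27397888] [0.49446979 0.32709656 0.25266638]
```

View pics/z8side.png

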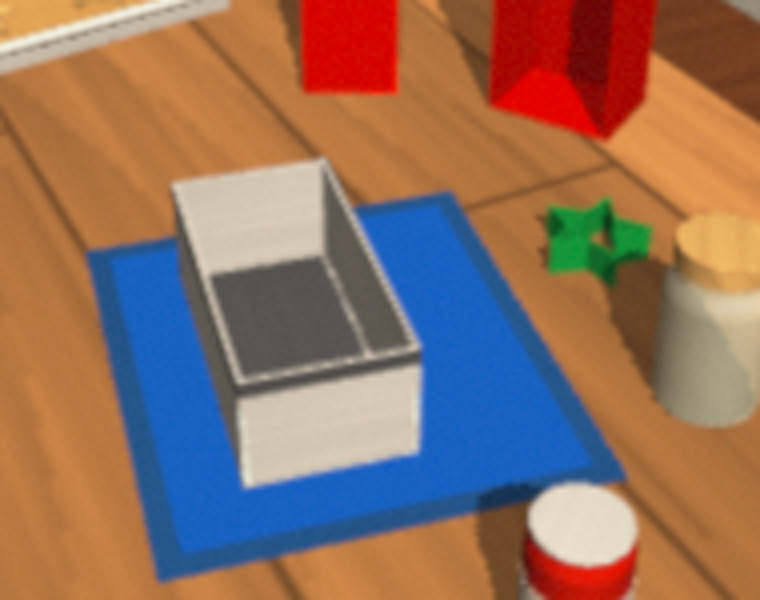

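View pics/z8scene.png

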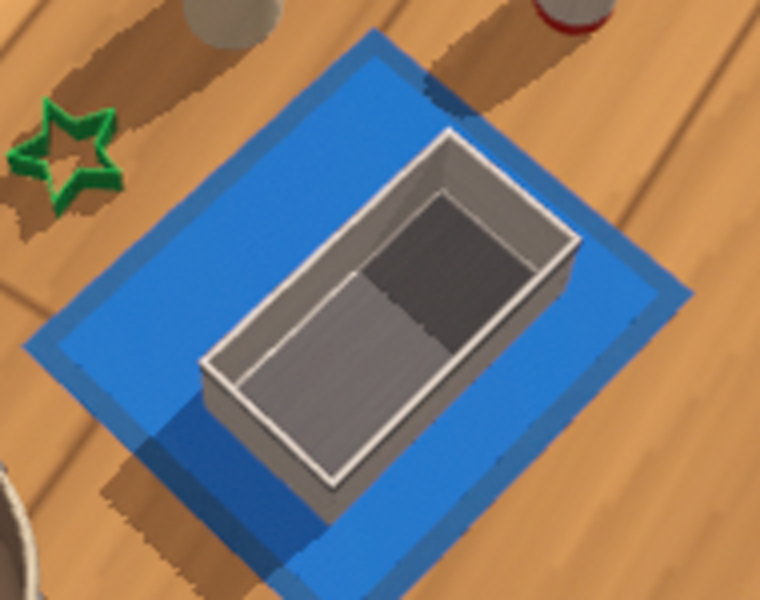

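View pics/scene8.png

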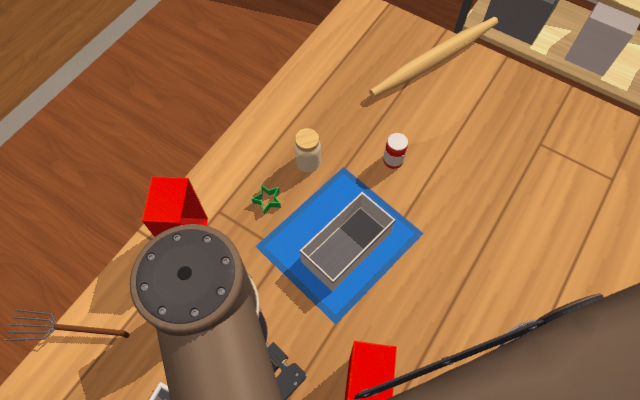

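The whole tin lies on the mat, mouth up: scene rim corners at (362,193), (395,220), (333,281) and (301,250). I do one numeric check and then hand in.

```bash
python3 - <<'E'
from fit2 import *
import pickle
s=pickle.load(open('scene8.pkl','rb'));q=pickle.load(open('side8.pkl','rb'));s0=pickle.load(open('scene0.pkl','rb'))
h=.076
Z=lambda p,o:np.array(p)/4.+np.array(o)
fit([(s,[(-.1,-.05,h),(-.1,.05,h),(.1,.05,h),(.1,-.05,h)],Z([(449,128),(580,240),(333,487),(202,362)],(250,160))),
 (q,[(.1,.05,h),(.1,-.05,h),(-.1,-.05,h),(-.1,.05,h),(-.1,.05,.001),(-.1,-.05,.001)],Z([(173,184),(325,160),(419,350),(237,386),(245,487),(419,453)],(230,160)))],[.52,.0,np.radians(78)])
d=np.abs(s['image'].astype(int)-s0['image']).max(2)
for n,(x,y,w,k) in dict(jar=(292,126,34,48),can=(380,130,30,40),star=(248,180,36,36)).items(): print(n,(d[y:y+k,x:x+w]>40).sum())
E
```

```text
[-0.4 -1.5  0.1 -1.7 -0.1 -1.3 -0.7 -1.2 -1.5 -0.7 -1.  -0.8 -0.3 -0.9
 -0.8 -1.  -1.   0.4 -0.8 -0.4]
centre [ 0.5098 -0.013 ] yaw 79.0 tail [[0.5289 0.0851 0.    ]]
corners in mat mm [[101.1, 74.8], [101.4, -25.2], [-98.6, -25.9], [-98.9, 74.1]]
jar 0
can 0
star 0
```

```bash
python3 -c "
from plant import *
print(get_obs()['qvel'].round(2)); print(close_job())"
```

```text
[-0.39 -0.16  0.03  0.01  0.05  0.  ]
the job is handed in; nothing more can be done
None
```

The tin now lies flat on its base, mouth up, with the whole of it on the mat. I handed the job in at about 11.6 s of the 53 s allowed. I pushed the tin's top from the mouth side until it tipped over towards the mat. I then pushed it along the table by its end wall, without gripping or lifting it, and backed the arm off.

- **Tin position:** the last fit from the scene and side cameras puts the base corners at mat x −99 to +101 mm and y −26 to +75 mm. The mat's half-sizes are 150 and 130 mm, so at least 48 mm is left on every side. The fit's residuals were up to 1.7 pixels.
- **Jar, can and star cutter:** the scene picture shows no change at any of the three.
- **Force readings:** the readings after each move stayed under about 5 N.
- **Failed or disagreeing checks:** none failed. The only mismatch was early on: the first pixel measurements of the mat came out 2–3 % smaller than the stated sizes. A cleaner outline brought them to within about 1–2 %.

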